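Pack out a specimen in the vice and hold the wedge tight

ROBOT

A 6-joint arm with a two-finger parallel gripper is mounted at the origin on the work surface. World frame = base frame: x ahead of the robot, y to its left, z up, the work surface at z = 0. Lengths are in mm, angles in rad, forces in N, time in s.
With the tool pointing down it reaches from about 250 to 775 mm from the base axis. Payload 8.9 kg.
Tool frame: the origin (TCP) lies between the finger pads; the fingertips stand 19 mm ahead of it and the grasp point (between the pads) is the TCP (ctrl.tip_extent is the distance from the TCP to the fingertips, in mm); z points along the fingers, y is the line along which they close (so a half turn about z gives the same grasp; the last joint's range is limited). The gripper opens to 85 mm and grips with 20 to 120 N. Pads are 22 mm wide; open, the fingers measure 114 mm over their backs; the gripper's body (76 mm by 85 mm) begins 54 mm behind the grasp point. The pads swing forward as they close: fully open they stand 13 mm farther back than shut.
Start: joints at [1.078, 0.291, -0.153, 1.127, 0, 1.431], TCP at [181.888, 492.484, 250.305] pointing down, gripper open.
Joint ranges: [-2.52, 2.52], [-0.91, 1.74], [-1.3, 1.37], [-1.96, 2.02], [-1.52, 1.47], [-3.14, 3.14]. Speed limits (rad/s): [2.22, 2.22, 2.79, 3.14, 3.14, 3.14].

INTERFACE

Orientations are given as a unit quaternion [w, x, y, z].
In Python, from plant import ctrl gives the robot as it stands. Calls block until the motion is done:
- ctrl.reach(position, orientation): joint-space move of the TCP to a pose.
- ctrl.move_l(position, rot=None, rate=150, threshold=None): straight line of the TCP; rot=None keeps the orientation; rate is the mean speed in mm/s. With threshold (N) it stops when the force on the tool has changed by that much, and returns True; else False.
- ctrl.move_j(angles): joint-space move.
- ctrl.gripper_to(opening, f_grip=None): finger opening in mm; f_grip is the grip in N (None keeps the last); returns when the fingers have stopped.
- ctrl.pause(seconds).
- ctrl.ik(position, orientation): joint angles nearest the present ones, or None.
- ctrl.capture(name): name is "side" or "top"; returns the picture (400x640x3 uint8, red, green, blue); there is no depth.
- ctrl.camera_params(name): a dict with "camera_matrix" (3x3 intrinsics, pixels), "rvec" (rotation vector, rad) and "tvec" (3), from world to camera coordinates, as OpenCV has them. Camera axes: x right, y down, z forward; pixel columns grow to the right and rows downward; lengths in mm; the calibration is good to about 2 mm. A picture is of the moment at which its call begins. camera_params takes no time and is no camera call.
A pose or a line that the arm cannot do raises ctrl.MotionError and nothing moves.
- ctrl.hand_in(): hands the job in; it is judged then, once.
Trained networks look in the newest picture that a camera, given by its name, has taken for a name from the list of things; names that differ only in an ending like _2 or _b are one class to them, and where a whole thing is asked for, a point or a joint stands for the part that bears it (a point fixed in the world has none). Each returns a list of dicts, best first, with "score" (0 to 1); they miss things now and then, are a little off and sometimes report something else, mostly with a low value. They report only what shows in the picture. A call takes as long as a camera call. They do not tell look-alikes from the thing itself.
- ctrl.search_frame(label, camera): "extent" ([left, top, right, bottom] in pixels, round what is visible of it).
- ctrl.tip_of(label, camera): "point" ([row, column] in pixels: a listed point, or the origin of a listed thing).
Readings, each from a call of its own:
- ctrl.read_time_s(): time.
- ctrl.read_q(): joint angles.
- ctrl.read_joint_velocities(): joint speeds.
- ctrl.read_joint_efforts(): joint torques, N m.
- ctrl.read_eef_pos(): TCP position.
- ctrl.read_ee_rot(): TCP orientation.
- ctrl.read_force(): force on the tool from outside, world axes, zero at the start.
- ctrl.read_moment(): the same for the moment, N m.
- ctrl.read_finger_gap(): finger opening in mm.
- ctrl.read_grasp_force(): force on a finger pad.
Only numpy, scipy, OpenCV 4.12 (cv2) and the standard library are available. Lean on these libraries where they do the work, as an engineer would, in place of code of your own. Each camera call takes 0.05 s, during which the arm holds its last target. There are 200 camera calls.

TASK

Stand as many aluminium spacers side by side in the gap between the resin specimen and the locked jaw of the vice as are needed (one to three), each fully down on the vice floor, so that the steel wedge will jam in what is left before its thin end reaches the floor. Then take the wedge from its stand, push it straight down between the last spacer and the jaw, slope towards the jaw, until you feel it tighten the whole stack against the specimen, and finish while still gripping the wedge and pressing it firmly down. Leave the dishes and the jar alone, and keep unused spacers well clear of the vice.

Things in the scene. Friction and masses are not known exactly. Their poses are not given: they have to be found in the camera images.
- vice: (all sizes in mm) grey steel specimen vice fixed to the bench. Origin: centre of its underside; z up. Its x runs along the vice from the fixed jaw to the screw-set jaw. Base plate 200 (x) x 80 (y) x 12 high, floor 12 above the bench; sides (y) open. Fixed jaw: inner face at x = -70, 60 wide in y, top 60 above the bench. At the +x end a screw block and a knob (to x = 118), lower than the jaws.
- jaw: dark steel screw-set jaw, locked where it is (yields to no push under 100 N); its place in the vice differs from job to job, leaving a gap of 27 to 62 mm to the specimen. 60 wide in y, 23 thick in x; the upright inner face ends in a round bar of 2 mm radius along its top edge. Origin: middle of the inner face, at the vice floor; axes as the vice's.
- jaw_edge (a point): middle of the top of the jaw's inner face, 48 above the vice floor (60 above the bench); axes as the vice's.
- vice_floor (a point): point on the vice floor where the gap begins: at the specimen's free face when the specimen stands against the fixed jaw (vice x = -30, y = 0), 12 above the bench; axes as the vice's.
- specimen_mid (a point): centre of the specimen, a white resin block 40 (x) x 44 (y) x 46 high with a round metal inlay in its top, 100 g, loose on the vice floor, within 1 mm of the fixed jaw. Axes as the vice's.
- specimen: the same specimen, origin at the centre of its underside.
- wedge_mid (a point): (sizes in mm) loose steel wedge, about 150 g, 86 tall with its tab, starting thin end down in its stand. This point is 43 above its thin underside (half-way up), on the tab's centre line; z is up. Its tab, 10 (x) x 16 (y) x 34 high, is centred on the wedge's top, from 9 to 43 above this point.
- wedge: the same wedge, origin 43 below wedge_mid. Its body is 52 high, 40 wide (y): an upright flat face at x = -14; the opposite face leans out to +x going up: thickness 5 at the underside, growing 0.45 mm per mm of height to 28 at the top. The upright face belongs against the spacers, the slope against the jaw's round top edge. It jams well, clear of the floor, in 9 to 24 of room.
- stand: black plastic stand fixed to the bench that holds the wedge: base 80 x 60 x 6 with two low walls up to 36 above the bench. The wedge lifts straight up out of it. Origin: centre of its underside.
- spacer1_mid (a point): (sizes in mm) loose aluminium spacer, standing upright: a plate 14 (its x) x 44 (its y) x 48 high with a tab 7 (x) x 16 (y) x 34 high centred on its top, 82 overall, 80 g. It is the same either way round. This point is on its centre line 40 above its underside (the tab is 8 to 42 above this point); z is up. 
- spacer1: the same spacer, origin at the centre of its underside.
- spacer2_mid (a point): (sizes in mm) loose aluminium spacer, standing upright: a plate 14 (its x) x 44 (its y) x 48 high with a tab 7 (x) x 16 (y) x 34 high centred on its top, 82 overall, 80 g. It is the same either way round. This point is on its centre line 40 above its underside (the tab is 8 to 42 above this point); z is up. 
- spacer2: the same spacer, origin at the centre of its underside.
- spacer3_mid (a point): (sizes in mm) loose aluminium spacer, standing upright: a plate 14 (its x) x 44 (its y) x 48 high with a tab 7 (x) x 16 (y) x 34 high centred on its top, 82 overall, 80 g. It is the same either way round. This point is on its centre line 40 above its underside (the tab is 8 to 42 above this point); z is up. 
- spacer3: the same spacer, origin at the centre of its underside.
- dish_a: closed clear dish, 92 across, 16 high, bystander. Origin: centre of its underside.
- dish_b: closed clear dish, 92 across, 16 high, bystander. Origin: centre of its underside.
- flask: amber jar, 56 across, 100 high, bystander. Origin: centre of its underside.
Not all that is in view belongs to the job. What is shaped like the spacer1 but green or turquoise is not meant. What is shaped like the spacer2 but blue is not meant.

How it is judged (in metres and radians):
On the way:
1. a spacer stands fully down in the gap (((x of spacer1_mid in the frame of vice between -0.03 and 0.04 m and y of spacer1_mid in the frame of vice between -0.015 and 0.015 m and z of spacer1_mid in the frame of vice below 0.056 m and angle between spacer1_mid's own z axis and vertical below 0.12 rad) or (x of spacer2_mid in the frame of vice between -0.03 and 0.04 m and y of spacer2_mid in the frame of vice between -0.015 and 0.015 m and z of spacer2_mid in the frame of vice below 0.056 m and angle between spacer2_mid's own z axis and vertical below 0.12 rad) or (x of spacer3_mid in the frame of vice between -0.03 and 0.04 m and y of spacer3_mid in the frame of vice between -0.015 and 0.015 m and z of spacer3_mid in the frame of vice below 0.056 m and angle between spacer3_mid's own z axis and vertical below 0.12 rad))), for 0.2 s.
At the end, for the whole second after the job is handed in: Wedge gripped, upright, slope to jaw, 8 mm or more into the gap, tip 2.5 mm off floor, pressing jaw (2 N) and spacer (1.5 N); a spacer presses the specimen (1 N), which is within 3.5 mm of the fixed jaw; each spacer is upright, fully down in the gap or 120 mm away; all within 15 mm of centre (contact force between wedge and jaw above 2 N and (contact force between wedge and spacer1 above 1.5 N or contact force between wedge and spacer2 above 1.5 N or contact force between wedge and spacer3 above 1.5 N) and (contact force between specimen and spacer1 above 1 N or contact force between specimen and spacer2 above 1 N or contact force between specimen and spacer3 above 1 N) and contact force between the fingers and wedge above 1 N and z of wedge_mid in the frame of jaw_edge below 0.035 m and z of wedge_mid in the frame of vice above 0.0575 m and y of wedge_mid in the frame of vice between -0.015 and 0.015 m and angle between wedge_mid's own z axis and vertical below 0.15 rad and x of jaw_edge in the frame of wedge_mid above -0.008 m and linear speed of wedge below 0.01 m/s and x of specimen_mid in the frame of vice below -0.0465 m and angle between specimen_mid's own z axis and vertical below 0.06 rad and (horizontal distance between spacer1_mid and vice_floor above 0.12 m or (x of spacer1_mid in the frame of vice between -0.03 and 0.04 m and y of spacer1_mid in the frame of vice between -0.015 and 0.015 m and z of spacer1_mid in the frame of vice below 0.056 m and angle between spacer1_mid's own z axis and vertical below 0.12 rad)) and (horizontal distance between spacer2_mid and vice_floor above 0.12 m or (x of spacer2_mid in the frame of vice between -0.03 and 0.04 m and y of spacer2_mid in the frame of vice between -0.015 and 0.015 m and z of spacer2_mid in the frame of vice below 0.056 m and angle between spacer2_mid's own z axis and vertical below 0.12 rad)) and (horizontal distance between spacer3_mid and vice_floor above 0.12 m or (x of spacer3_mid in the frame of vice between -0.03 and 0.04 m and y of spacer3_mid in the frame of vice between -0.015 and 0.015 m and z of spacer3_mid in the frame of vice below 0.056 m and angle between spacer3_mid's own z axis and vertical below 0.12 rad))); the arm keeps its last pose, push and grip.
It fails at once if a dish or the jar was moved by more than 20 mm (distance of any of dish_a, dish_b, flask from where it was at the start of the episode above 0.02 m).
It fails at once if the specimen was tipped or lifted out (angle between specimen_mid's own z axis and vertical above 0.35 rad or z of specimen_mid in the frame of vice above 0.06 m).
It also fails if it takes over 72 s, if anything falls off the work surface, if the arm or the gripper's body presses on something with over 40 N, if the wrist force passes 120 N, or if a joint passes its speed limit or range.

## Working session

There is one attempt and no reset: what is moved stays moved. The work goes in short steps, each a Python script; the robot and the scene stay as the last script left them, time stands still between calls to the robot, and variables do not carry over. Pictures are saved under pics/ and viewed, at most 10 in all, crops included, and the job is handed in when it is done.

```bash
ls; mkdir -p pics; cat > h.py <<'E'
import numpy as np, cv2
from plant import ctrl
def cam(n):
    p=ctrl.camera_params(n); K=np.array(p["camera_matrix"],float); R=cv2.Rodrigues(np.array(p["rvec"],float))[0]; t=np.array(p["tvec"],float).ravel(); return K,R,t
def ray(n,rc):
    K,R,t=cam(n); d=R.T@np.linalg.solve(K,[rc[1],rc[0],1.]); return -R.T@t,d
def atz(n,rc,z):
    o,d=ray(n,rc); return o+d*(z-o[2])/d[2]
def proj(n,P):
    K,R,t=cam(n); q=K@(R@np.asarray(P,float)+t); return q[:2]/q[2]   # col,row
def tri(rc1,rc2,n1="side",n2="top"):
    o1,d1=ray(n1,rc1);o2,d2=ray(n2,rc2)
    s=np.linalg.lstsq(np.c_[d1,-d2],o2-o1,rcond=None)[0]
    a,b=o1+d1*s[0],o2+d2*s[1]; return (a+b)/2,np.linalg.norm(a-b)
E
python3 - <<'E'
from h import *
np.set_printoptions(precision=1,suppress=True)
for n in ("side","top"):
    im=ctrl.capture(n); cv2.imwrite(f"pics/{n}0.png",im[:,:,::-1])
    K,R,t=cam(n); print(n,-R.T@t,R[2],K[0,0])
    for l in ["vice","jaw_edge","vice_floor","specimen_mid","wedge_mid","stand","spacer1_mid","jaw","dish_a","flask"]:
        print(l,[(round(d["score"],2),np.round(d["point"])) for d in ctrl.tip_of(l,n)[:7]])
E
```

```text
pics
side [282.8 579.2 555.6] [ 0.4 -0.7 -0.6] 375.2082232720486
vice [(0.95, array([222., 352.]))]
jaw_edge [(0.66, array([203., 353.]))]
vice_floor [(0.83, array([211., 354.])), (0.6, array([323., 267.])), (0.57, array([255., 265.])), (0.35, array([175., 326.]))]
specimen_mid [(0.89, array([197., 355.])), (0.55, array([297., 335.]))]
wedge_mid [(0.88, array([309., 269.])), (0.16, array([224., 248.]))]
stand [(0.62, array([328., 271.])), (0.42, array([278., 340.])), (0.22, array([220., 353.]))]
spacer1_mid [(0.75, array([307., 376.])), (0.59, array([313., 332.])), (0.56, array([278., 338.]))]
jaw [(0.67, array([222., 351.])), (0.66, array([200., 432.])), (0.27, array([252., 266.]))]
dish_a [(0.91, array([223., 248.])), (0.88, array([199., 430.]))]
flask [(0.7, array([174., 328.]))]
top [ 406.4    6.1 1083.9] [ 0.2  0.  -1. ] 461.7225165566287
vice [(0.72, array([214., 359.])), (0.59, array([201., 215.])), (0.44, array([238., 270.]))]
jaw_edge [(0.54, array([212., 356.]))]
vice_floor [(0.94, array([208., 373.]))]
specimen_mid [(0.91, array([204., 384.]))]
wedge_mid [(0.83, array([206., 215.]))]
stand [(0.84, array([206., 218.]))]
spacer1_mid [(0.64, array([235., 269.])), (0.47, array([246., 236.])), (0.45, array([279., 254.]))]
jaw [(0.67, array([215., 352.]))]
dish_a [(0.87, array([274., 446.])), (0.71, array([121., 313.]))]
flask [(0.58, array([152., 436.]))]
```

View pics/side0.png

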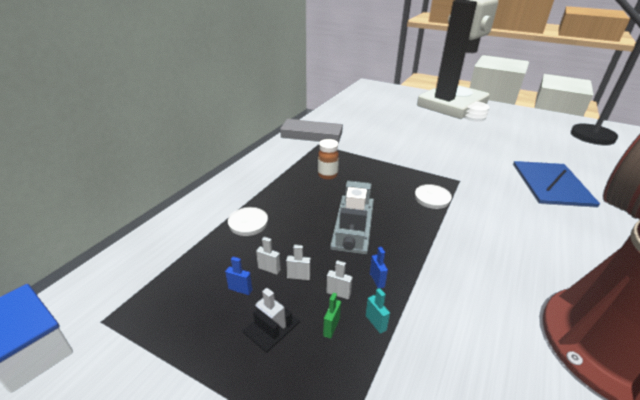

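View pics/top0.png

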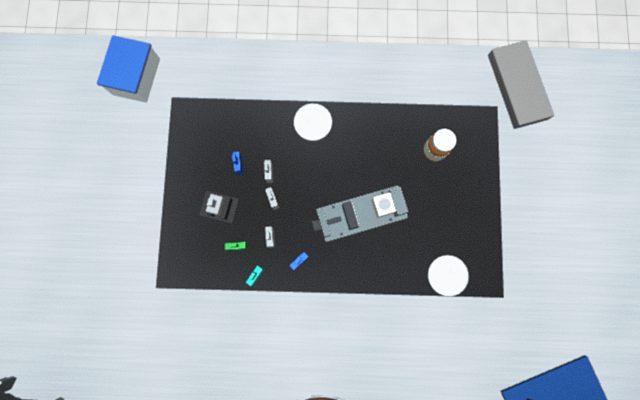

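Silver spacers are at side (258,268), (264,298) and (281,340), in row, col, and at top (170,268), (198,271) and (236,269). The look-alikes are blue at side (275,238) and (268,380), green at (316,332), and turquoise at (310,377). The silver ones fit "aluminium". The wedge is in its stand at side (310,269). I'll confirm in one enlarged crop.

```bash
python3 - <<'E'
from h import *
t=cv2.imread("pics/top0.png")[150:260,190:415]; s=cv2.imread("pics/side0.png")[175:345,225:395]
t=cv2.resize(t,None,fx=3.5,fy=3.5,interpolation=cv2.INTER_CUBIC)
cv2.imwrite("pics/topc.png",t)
cv2.imwrite("pics/sidec.png",cv2.resize(s,None,fx=3.5,fy=3.5,interpolation=cv2.INTER_CUBIC))
E
```

```text
(no output)
```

View pics/topc.png

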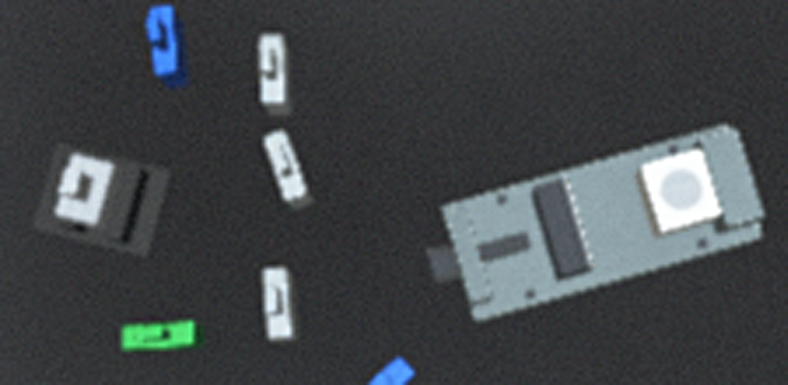

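View pics/sidec.png

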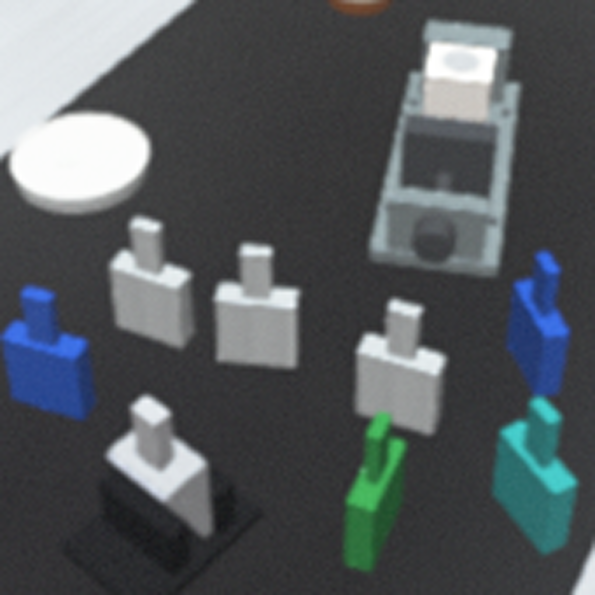

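Both crops confirm it: the three silver spacers are the aluminium ones, and the wedge in the black stand is silver. Next I'll fit rectangles to segmented top faces and zoom in on the wedge to see its slope direction.

```bash
python3 - <<'E'
from h import *
np.set_printoptions(precision=1,suppress=True)
im=cv2.imread("pics/top0.png"); hsv=cv2.cvtColor(im,cv2.COLOR_BGR2HSV); U=8
def rects(mask_fn,box,z,amin=20):
    r0,r1,c0,c1=box
    b=cv2.resize(im[r0:r1,c0:c1],None,fx=U,fy=U,interpolation=cv2.INTER_CUBIC); m=mask_fn(b).astype(np.uint8)
    cs,_=cv2.findContours(m,cv2.RETR_EXTERNAL,cv2.CHAIN_APPROX_NONE)
    out=[]
    for c in cs:
        if cv2.contourArea(c)<amin*U*U: continue
        p=(c[:,0,:]+.5)/U-.5+[c0,r0]
        w=np.array([atz("top",(q[1],q[0]),z)[:2] for q in p],np.float32)
        (cx,cy),(a,b2),ang=cv2.minAreaRect(w)
        if a<b2: a,b2,ang=b2,a,ang+90
        print("  centre",np.array([cx,cy]),"size",round(a,1),round(b2,1),"long-axis yaw deg",round((ang+90)%180-90,1))
g=lambda b:cv2.cvtColor(b,cv2.COLOR_BGR2GRAY)
for nm,box in dict(A=(155,185,258,280),B=(184,212,260,282),C=(222,250,258,282)).items():
    print(nm); rects(lambda b:g(b)>150,box,48)
print("wedge top"); rects(lambda b:g(b)>130,(190,220,198,228),58)
print("specimen"); rects(lambda b:g(b)>195,(188,222,368,400),58)
print("vice"); rects(lambda b:g(b)>85,(180,245,312,412),12)
print("jaw"); rects(lambda b:g(b)<85,(199,232,338,362),60)
print("dishes/flask",atz("top",(121,313),16),atz("top",(274,446),16),atz("top",(141,445),100))
for l in ["spacer1_mid","wedge_mid","stand","specimen_mid","jaw_edge"]: pass
for nm,rc in dict(A=(258,268),B=(264,298),C=(281,340)).items(): print(nm,"side",atz("side",rc,48))
print("wedge",tri((309,269),(206,215)),"spec",tri((197,355),(204,384)),"edge",tri((203,353),(212,356)))
s=cv2.imread("pics/side0.png")[285:350,238:305]; t=im[185:225,195:242]
s=cv2.resize(s,(500,485),interpolation=cv2.INTER_CUBIC)
cv2.imwrite("pics/wz.png",s)
E
```

```text
A
  centre [624.3 139.9] size 45.5 15.5 long-axis yaw deg 4.5
B
  centre [560.8 128.5] size 45.8 15.9 long-axis yaw deg 21.8
C
  centre [471.9 129.8] size 44.8 15.8 long-axis yaw deg 7.6
wedge top
  centre [540.7 256.1] size 42.4 31.0 long-axis yaw deg -12.4
specimen
  centre [ 550.9 -126.9] size 46.1 42.1 long-axis yaw deg 17.7
viceTraceback (most recent call last):
  File "<stdin>", line 21, in <module>
  File "<stdin>", line 12, in rects
  File "h.py", line 8, in atz
    o,d=ray(n,rc); return o+d*(z-o[2])/d[2]
        ~~~^^^^^^
  File "h.py", line 6, in ray
    K,R,t=cam(n); d=R.T@np.linalg.solve(K,[rc[1],rc[0],1.]); return -R.T@t,d
          ~~~^^^
  File "h.py", line 4, in cam
    p=ctrl.camera_params(n); K=np.array(p["camera_matrix"],float); R=cv2.Rodrigues(np.array(p["rvec"],float))[0]; t=np.array(p["tvec"],float).ravel(); return K,R,t
ValueError: time passes only in moves, steps and waits
```

```bash
sed -i 's/^def cam(n):/import functools\n@functools.lru_cache(None)\ndef cam(n):/' h.py; python3 - <<'E'
from h import *
np.set_printoptions(precision=1,suppress=True)
im=cv2.imread("pics/top0.png"); U=8
def rects(mask_fn,box,z,amin=20):
    r0,r1,c0,c1=box
    b=cv2.resize(im[r0:r1,c0:c1],None,fx=U,fy=U,interpolation=cv2.INTER_CUBIC); m=mask_fn(b).astype(np.uint8)
    cs,_=cv2.findContours(m,cv2.RETR_EXTERNAL,cv2.CHAIN_APPROX_NONE)
    for c in cs:
        if cv2.contourArea(c)<amin*U*U: continue
        p=(c[:,0,:]+.5)/U-.5+[c0,r0]
        w=np.array([atz("top",(q[1],q[0]),z)[:2] for q in p],np.float32)
        (cx,cy),(a,b2),ang=cv2.minAreaRect(w)
        if a<b2: a,b2,ang=b2,a,ang+90
        print("  centre",np.array([cx,cy]),"size",round(a,1),round(b2,1),"long-axis yaw deg",round((ang+90)%180-90,1))
g=lambda b:cv2.cvtColor(b,cv2.COLOR_BGR2GRAY)
print("vice"); rects(lambda b:g(b)>85,(180,245,312,412),12)
print("jaw"); rects(lambda b:g(b)<95,(199,232,338,362),60)
print("dishes/flask",atz("top",(121,313),16),atz("top",(274,446),16),atz("top",(141,445),100))
for nm,rc in dict(A=(258,268),B=(264,298),C=(281,340)).items(): print(nm,"side",atz("side",rc,48))
print("wedge",tri((309,269),(206,215)),"spec",tri((197,355),(204,384)),"edge",tri((203,353),(212,356)))
s=cv2.imread("pics/side0.png")[285:350,238:305]
cv2.imwrite("pics/wz.png",cv2.resize(s,(500,485),interpolation=cv2.INTER_CUBIC))
E
```

```text
vice
  centre [532.4 -74.9] size 224.5 83.1 long-axis yaw deg -72.2
jaw
  centre [522.1 -49.3] size 60.8 21.8 long-axis yaw deg 18.2
dishes/flask [752.5  40.   16. ] [ 398.7 -274.3   16. ] [ 687.7 -254.3  100. ]
A side [614.7 154.3  48. ]
B side [555.6 140.1  48. ]
C side [466.8 140.5  48. ]
wedge (array([539.1, 255.2,  50.3]), np.float64(6.523810226907461)) spec (array([ 553.5, -127.9,   43.3]), np.float64(2.863665665826788)) edge (array([530.7, -62.2,  73.7]), np.float64(4.78074992451605))
```

View pics/wz.png

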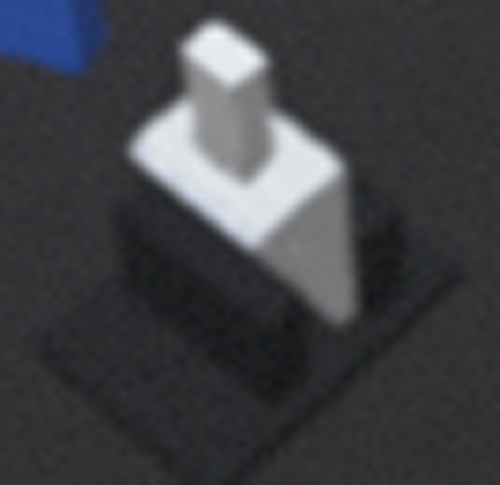

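The zoom shows the upright face at the back right (vertical right edge, about zoom col 350) and the slope facing front left. So the wedge's +x points roughly to world +y, yaw ≈ 77.6°, and the vice's x yaw is ≈ 107.9°. I'll profile the gap and pick up spacer B (top (198,271)).

```bash
cat >> h.py <<'E'
from scipy.spatial.transform import Rotation as Rn
def quat(yaw):   # tool down, tool y at yaw (deg)
    a=np.radians(yaw); y=np.array([np.cos(a),np.sin(a),0]); z=np.array([0,0,-1.]); x=np.cross(y,z)
    q=Rn.from_matrix(np.c_[x,y,z]).as_quat(); return [float(v) for v in (q[3],q[0],q[1],q[2])]
VY=107.9; ux=np.array([np.cos(np.radians(VY)),np.sin(np.radians(VY))]); uy=np.array([-ux[1],ux[0]])
O=np.array([535.5,-84.])           # vice origin, first estimate
def V(x,y=0): return O+x*ux+y*uy   # vice -> world
def inv(p): d=np.asarray(p)[:2]-O; return np.array([d@ux,d@uy])
def P(xy,z): return [float(xy[0]),float(xy[1]),float(z)]
def st(m=""): print(m,"t",round(ctrl.read_time_s(),2),"tcp",np.round(ctrl.read_eef_pos(),1),"vice",np.round(inv(ctrl.read_eef_pos()),1),"F",np.round(ctrl.read_force(),1),"gap",round(ctrl.read_finger_gap(),1),"gf",round(ctrl.read_grasp_force(),1))
E
python3 - <<'E'
from h import *
g=cv2.cvtColor(cv2.imread("pics/top0.png"),cv2.COLOR_BGR2GRAY).astype(np.float32)
for s in range(-36,50,2):
    pts=np.array([proj("top",[*V(s,v),60]) for v in range(-14,15,2)],np.float32)
    print((s,int(cv2.remap(g,pts[:,0],pts[:,1],cv2.INTER_LINEAR).mean())),end=" ")
print(ctrl.tip_extent)
st()
B=(560.8,128.5)
for yaw in (21.8,201.8):
    print(yaw,np.round(ctrl.ik(P(B,69),quat(yaw)),2))
E
```

```text
(-36, 231) (-34, 238) (-32, 247) (-30, 253) (-28, 254) (-26, 239) (-24, 173) (-22, 122) (-20, 126) (-18, 146) (-16, 155) (-14, 157) (-12, 158) (-10, 158) (-8, 158) (-6, 158) (-4, 159) (-2, 159) (0, 160) (2, 159) (4, 159) (6, 159) (8, 160) (10, 160) (12, 159) (14, 160) (16, 160) (18, 160) (20, 163) (22, 172) (24, 175) (26, 128) (28, 90) (30, 85) (32, 88) (34, 89) (36, 87) (38, 87) (40, 88) (42, 85) (44, 72) (46, 66) (48, 102) 19.0
 t 1.1 tcp [181.9 492.5 250.3] vice [657.3 159.3] F [-0.1  1.1  0.4] gap 85.1 gf 0.0
21.8 [ 0.1   0.54 -0.28  0.75  0.    1.29]
201.8 [ 0.1   0.54 -0.28  0.75  0.   -1.85]
```

The profile puts the specimen face at s≈-25 and the jaw's inner face at about +20.5 to 21. That makes the gap about 46 mm, so two spacers leave about 18 mm of room. I'll shift the vice origin by +5 mm along its x, then pick B.

```bash
sed -i 's/^O=np.array(\[535.5,-84.\]).*/O=np.array([535.5,-84.])+5*ux/' h.py; cat >> h.py <<'E'
def pick(xy,yaw,zg,zup,open_=38,grip=60):
    ctrl.gripper_to(open_,grip); ctrl.reach(P(xy,zg+70),quat(yaw))
    hit=ctrl.move_l(P(xy,zg),rate=150,threshold=15); st(f"down hit={hit}")
    ctrl.gripper_to(5,grip); st("closed")
    ctrl.move_l(P(xy,zup),rate=200); st("up")
E
python3 - <<'E'
from h import *
pick((560.8,128.5),21.8,69.5,180)
ctrl.reach(P(V(-7),180),quat(17.9)); st("over gap")
for n in ("side","top"):
    cv2.imwrite(f"pics/{n}1.png",ctrl.capture(n)[:,:,::-1])
s=cv2.imread("pics/side1.png")[110:260,270:430]; t=cv2.imread("pics/top1.png")[150:260,310:420]
cv2.imwrite("pics/m1.png",np.hstack([cv2.resize(s,(440,412),interpolation=3),cv2.resize(t,(360,412),interpolation=3)]))
E
```

```text
down hit=False t 4.18 tcp [561.1 128.9  70.1] vice [189.7 -89.8] F [ 0.   0.6 -0.1] gap 38.2 gf 0.0
closed t 4.51 tcp [561.8 128.7  70.8] vice [189.3 -90.4] F [-0.7  0.2  6.7] gap 15.1 gf 58.7
up t 5.21 tcp [560.2 128.4 179.1] vice [189.5 -88.8] F [-0.6 -0.2 -1.6] gap 14.8 gf 58.5
over gap t 6.08 tcp [536.  -85.  179.4] vice [-6.1 -0.2] F [-0.3 -0.9 -0.2] gap 14.8 gf 58.5
```

View pics/m1.png

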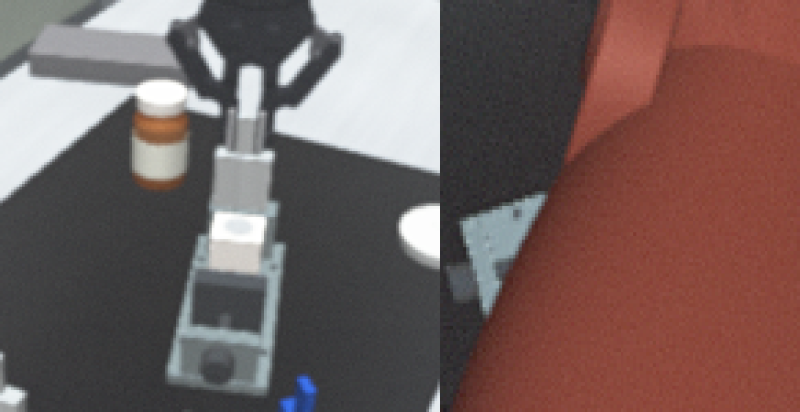

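The picture shows the spacer held upright at side crop (245,180), lined up laterally with the specimen. I'll insert it and probe both sides.

```bash
python3 - <<'E'
from h import *
x0=-7
hit=ctrl.move_l(P(V(x0),100),rate=90,threshold=6); st(f"in hit={hit}")
if not hit:
    hit=ctrl.move_l(P(V(x0),76),rate=25,threshold=6); st(f"floor hit={hit}")
    z=ctrl.read_eef_pos()[2]+0.5
    ctrl.move_l(P(V(x0),z),rate=30); st("raise")
    hit=ctrl.move_l(P(V(25),z),rate=25,threshold=6); st(f"jaw hit={hit}"); 
    hit=ctrl.move_l(P(V(-40),z),rate=25,threshold=6); st(f"spec hit={hit}")
E
```

```text
in hit=False t 7.22 tcp [536.5 -86.  100.5] vice [-7.2 -0.4] F [ 0.4  0.6 -0.9] gap 14.7 gf 58.5
floor hit=True t 7.9 tcp [536.  -85.9  82.8] vice [-6.9  0.1] F [-0.2  0.2  6.5] gap 14.8 gf 59.3
raise t 8.15 tcp [536.  -85.9  83. ] vice [-6.9  0.1] F [-1.6  0.1 -0.4] gap 14.7 gf 58.7
jaw hit=True t 8.93 tcp [530.8 -69.3  83.3] vice [10.4 -0. ] F [ 0.7 -2.9  0.8] gap 14.7 gf 59.1
spec hit=True t 9.38 tcp [530.7 -70.2  82.8] vice [9.6 0.4] F [-0.2  0.7  4.7] gap 14.6 gf 59.8
```

```bash
python3 - <<'E'
from h import *
ctrl.move_l(P(V(-10),84.5),rate=60); ctrl.pause(.1); st("back")
hit=ctrl.move_l(P(V(-40),84.5),rate=25,threshold=6); st(f"spec hit={hit}")
E
```

```text
back t 9.96 tcp [536.7 -88.7  84.3] vice [-9.8  0.3] F [-0.6 -0.2 -1. ] gap 14.7 gf 59.0
spec hit=True t 10.66 tcp [ 541.2 -102.5   84.1] vice [-24.4   0.3] F [0.7 1.7 0.4] gap 14.9 gf 59.1
```

```bash
python3 - <<'E'
from h import *
p=ctrl.read_eef_pos()
hit=ctrl.move_l(P(p,78),rate=25,threshold=5); st(f"seat hit={hit}")
ctrl.gripper_to(34); ctrl.pause(.1); st("open")
p=ctrl.read_eef_pos()
ctrl.move_l(P(p,170),rate=150)
pick((471.5,132.8),7.6,69.5,180)
ctrl.reach(P(V(4),180),quat(17.9)); st("over gap")
cv2.imwrite("pics/side2.png",ctrl.capture("side")[:,:,::-1])
s=cv2.imread("pics/side2.png")[110:260,270:430]
cv2.imwrite("pics/m2.png",cv2.resize(s,(640,600),interpolation=3))
E
```

```text
seat hit=True t 10.87 tcp [ 541.2 -102.4   82.8] vice [-24.3   0.3] F [-3.4 -0.6 10.8] gap 14.8 gf 60.3
open t 11.29 tcp [ 540.8 -102.2   81.9] vice [-23.9   0.6] F [ 0.9 -0.5  0.4] gap 34.0 gf 0.0
down hit=False t 13.83 tcp [472.2 132.2  69.9] vice [220.2  -6.2] F [-0.7 -0.7  0.5] gap 38.1 gf 0.0
closed t 14.16 tcp [472.4 132.8  70.7] vice [220.7  -6.6] F [-0.4 -0.6  6.3] gap 14.8 gf 58.7
up t 14.86 tcp [471.  132.8 179.3] vice [221.1  -5.3] F [-1.  -0.7 -1.2] gap 14.4 gf 58.5
over gap t 15.73 tcp [532.  -74.5 179.1] vice [5.1 0.4] F [ 0.3  0.8 -0.2] gap 14.9 gf 58.4
```

View pics/m2.png

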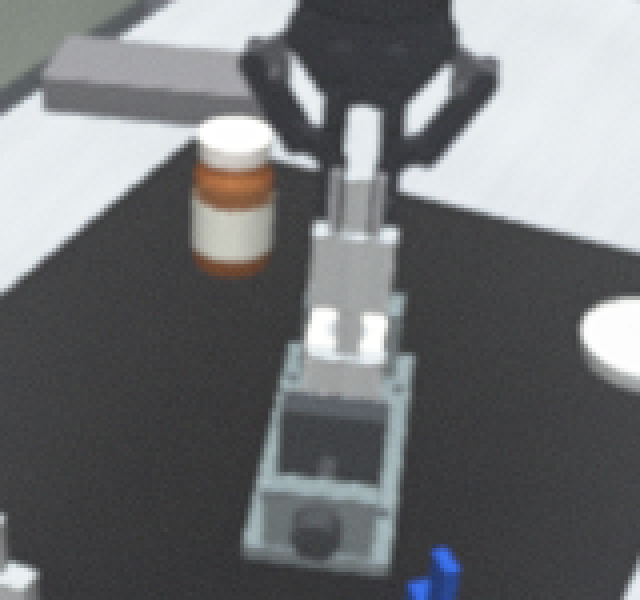

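The first spacer stands against the specimen, with its tab in front of the white block at crop (345,330). The second hangs upright above it. I'll insert it and close it up.

```bash
python3 - <<'E'
from h import *
x0=4
hit=ctrl.move_l(P(V(x0),100),rate=90,threshold=6); st(f"in hit={hit}")
if not hit:
    hit=ctrl.move_l(P(V(x0),76),rate=25,threshold=6); st(f"floor hit={hit}")
    z=ctrl.read_eef_pos()[2]+1.5
    ctrl.move_l(P(V(x0),z),rate=30); ctrl.pause(.1); st("raise")
    hit=ctrl.move_l(P(V(-25),z),rate=25,threshold=6); st(f"stack hit={hit}")
E
```

```text
in hit=False t 16.82 tcp [533.2 -75.5 100.5] vice [ 3.8 -0.4] F [ 0.1  0.2 -0.8] gap 14.7 gf 58.5
floor hit=True t 17.52 tcp [532.6 -75.5  82.7] vice [4.  0.1] F [-1.2 -1.   7.9] gap 14.6 gf 59.5
raise t 17.87 tcp [532.6 -75.4  83.9] vice [4.1 0.1] F [ 0.7  0.1 -1.2] gap 14.7 gf 58.6
stack hit=True t 18.49 tcp [535.9 -86.3  83.8] vice [-7.3  0.3] F [-0.1  0.9  0.9] gap 14.8 gf 58.6
```

```bash
python3 - <<'E'
from h import *
p=ctrl.read_eef_pos()
hit=ctrl.move_l(P(p,78),rate=25,threshold=5); st(f"seat hit={hit}")
ctrl.gripper_to(34); ctrl.pause(.1)
ctrl.move_l(P(ctrl.read_eef_pos(),170),rate=150)
pick((540.7,256.1),-12.4,79.5,190,grip=110)
ctrl.reach(P((555,220),190),quat(17.9)); st("turned")
for n in ("top","side"): cv2.imwrite(f"pics/{n}3.png",ctrl.capture(n)[:,:,::-1])
g=cv2.cvtColor(cv2.imread("pics/top3.png"),cv2.COLOR_BGR2GRAY).astype(np.float32)
for s in range(-36,30,1):
    pts=np.array([proj("top",[*V(s,v),60]) for v in list(range(-18,-10,2))+list(range(12,19,2))],np.float32)
    print((s,int(cv2.remap(g,pts[:,0],pts[:,1],cv2.INTER_LINEAR).mean())),end=" ")
t=cv2.resize(cv2.imread("pics/top3.png")[180:245,312:412],(500,325),interpolation=3); s=cv2.resize(cv2.imread("pics/side3.png")[130:300,240:400],(300,325),interpolation=3)
cv2.imwrite("pics/m3.png",np.hstack([t,s]))
E
```

```text
seat hit=True t 18.7 tcp [536.  -86.2  82.7] vice [-7.3  0.2] F [-3.3  1.6 10.9] gap 15.0 gf 59.8
down hit=False t 21.98 tcp [541.3 255.7  80.1] vice [ 316.5 -109.9] F [-0.5 -0.5  0.5] gap 38.0 gf 0.0
closed t 22.32 tcp [541.7 256.4  81. ] vice [ 317.  -110.5] F [-0.3 -1.4  5.5] gap 13.9 gf 107.3
up t 23.02 tcp [540.1 255.9 189.1] vice [ 317.1 -108.9] F [ 0.7  0.3 -1.7] gap 13.5 gf 107.6
turned t 23.65 tcp [554.3 219.9 188.8] vice [ 278.4 -111.3] F [ 0.1  0.5 -1.5] gap 13.7 gf 107.5
(-36, 253) (-35, 253) (-34, 253) (-33, 252) (-32, 248) (-31, 238) (-30, 230) (-29, 224) (-28, 222) (-27, 221) (-26, 222) (-25, 222) (-24, 223) (-23, 224) (-22, 224) (-21, 224) (-20, 222) (-19, 220) (-18, 216) (-17, 212) (-16, 213) (-15, 218) (-14, 221) (-13, 223) (-12, 224) (-11, 223) (-10, 223) (-9, 224) (-8, 225) (-7, 226) (-6, 226) (-5, 223) (-4, 208) (-3, 180) (-2, 146) (-1, 120) (0, 107) (1, 109) (2, 122) (3, 137) (4, 150) (5, 158) (6, 160) (7, 161) (8, 160) (9, 160) (10, 160) (11, 160) (12, 160) (13, 160) (14, 160) (15, 163) (16, 168) (17, 174) (18, 179) (19, 174) (20, 152) (21, 125) (22, 102) (23, 88) (24, 84) (25, 85) (26, 87) (27, 88) (28, 89) (29, 89)
```

View pics/m3.png

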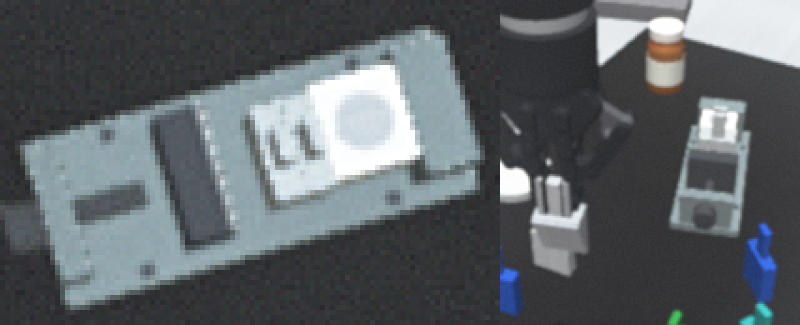

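The top view (left half of the picture) shows both spacers snug against the specimen, with the free room between crop col ≈265 and the jaw bar at ≈215. That is about 18.5 mm. The wedge hangs upright with its slope towards +x. I'll insert it now.

```bash
python3 - <<'E'
from h import *
x0=14.5
ctrl.reach(P(V(x0),185),quat(17.9))
hit=ctrl.move_l(P(V(x0),123),rate=80,threshold=6); st(f"in hit={hit}")
if not hit:
    ctrl.pause(.2)
    hit=ctrl.move_l(P(V(4),123),rate=20,threshold=5); st(f"spacer hit={hit}")
    x=inv(ctrl.read_eef_pos())
    ctrl.pause(.1)
    hit=ctrl.move_l(P(V(*x),90),rate=20,threshold=15); st(f"down hit={hit}")
E
```

```text
in hit=False t 25.78 tcp [529.9 -65.5 123.4] vice [14.4 -0.3] F [-0.   0.8 -2.2] gap 13.9 gf 107.5
spacer hit=True t 26.32 tcp [530.1 -68.4 122.7] vice [11.5  0.3] F [ 1.2  1.4 -1.1] gap 13.9 gf 107.9
down hit=True t 27.53 tcp [530.3 -68.7  98.6] vice [11.1  0.3] F [ 0.7 -1.2  4. ] gap 14.2 gf 108.5
```

```bash
python3 - <<'E'
from h import *
x=inv(ctrl.read_eef_pos()); z=98.6
for i in range(8):
    z-=1; ctrl.move_l(P(V(*x),z),rate=10); ctrl.pause(.2); st(round(z,1))
    if ctrl.read_force()[2]>30: break
E
```

```text
97.6 t 28.0 tcp [530.4 -68.8  98.5] vice [11.   0.2] F [-4.1  1.6 12.3] gap 13.8 gf 109.9
96.6 t 28.45 tcp [530.6 -68.8  98.3] vice [11.  0.] F [-7.1  3.2 22.7] gap 13.7 gf 111.1
95.6 t 28.9 tcp [530.7 -68.8  98.1] vice [10.9 -0.1] F [-8.6  3.6 32. ] gap 13.8 gf 112.5
```

It's jammed at 32 N, and the tip is about 11 mm off the floor. I'll check that it's steady and look before handing in.

```bash
python3 - <<'E'
from h import *
ctrl.pause(1.0); st("hold")
im=ctrl.capture("side")[:,:,::-1]; cv2.imwrite("pics/m4.png",cv2.resize(im[130:250,290:410],(600,600),interpolation=3))
E
```

```text
hold t 29.9 tcp [530.6 -68.8  98. ] vice [11. -0.] F [-9.2  2.5 32.4] gap 14.0 gf 112.5
```

View pics/m4.png

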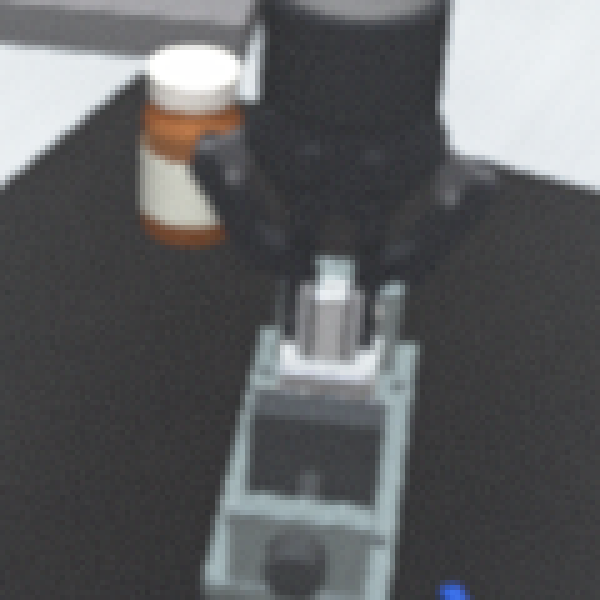

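The wedge is upright in the gap with its tab gripped at crop (330,320), its body just above the jaw, and the jar untouched. Force is steady at 32 N, so I'm handing in.

```bash
python3 -c "
from plant import ctrl
print(ctrl.hand_in())"
```

```text
the job is handed in; nothing more can be done
None
```

I handed the job in at about 30 s: two spacers stand against the specimen, and the wedge is jammed between them and the jaw, tip about 11 mm off the floor, still gripped and pressed down with about 32 N; the hand-in gave no verdict.

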